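# Ease the orange loupe out of its foam case

### The job

Ease the orange-collared loupe up out of its tight foam cutout, by the end that sticks out, and set it down (do not drop it) standing upright on the red ring of the drawing on the cutting mat. Leave the other two loupes in the case and let go of the one you placed.

Things in the scene. Friction and masses are not known exactly. Their poses are not given: they have to be found in the camera images.
- loupe_orange_mid (a point): Centre (half-way up) of the loupe to move: upright cylinder 34 mm across, 80 mm tall, 0.1 to 0.17 kg, black with an orange collar (top 20 mm) and lens; z axis up. It may be in any of the three cutouts, its lower 30 mm gripped with about 5 to 13 N against a straight pull, its upper 50 mm above the foam (foam surface 10 mm below this point). Small twists while pulling ease it.
- loupe_blue_mid (a point): Centre of a second loupe of the same size with a blue collar; it must stay in its cutout.
- loupe_green_mid (a point): Centre of a third loupe of the same size with a green collar; it must stay in its cutout.
- case: Foam-lined aluminium case, fixed: 112 (x) by 280 (y) by 46 mm high, grey foam. Origin at the centre of its underside, y along the row. Three cutouts 48 mm square, 30 mm deep (floor 16 mm above the table) at y = -85, 0 and 85 mm, each with four black sprung tongues that press on the loupe's sides and yield 3 mm.
- ring_mark (a point): Centre of the red ring (60 mm outside, small red cross inside) on the white drawing on the green cutting mat (210 mm square, 3 mm thick, fixed). The point is on the mat's upper face, 3 mm above the table; z up. A loupe standing there has its centre 40 mm above it.

How it is judged:
By the outcome, as a careful person would: the job done as asked, in the order asked, and still so for the second after the job is handed in, with the robot touching nothing.
It also fails if it takes over 48 s, if anything falls off the work surface, if the arm or the gripper's body presses on something with over 40 N, if the wrist force passes 120 N, or if a joint passes its speed limit or range.

### The arm

A 7-joint arm with a two-finger parallel gripper is mounted at the origin on the work surface. World frame = base frame: x ahead of the robot, y to its left, z up, the work surface at z = 0. Lengths are in mm, angles in degrees, forces in N, time in s.
With the tool pointing down it reaches from about 400 to 900 mm from the base axis. Payload 5.6 kg.
Tool frame: the origin (TCP) lies midway between the tips of the shut fingers; the grasp point (between the pads) lies 19 mm behind it; y points along the fingers, z is the direction in which the jaws open and shut, and the axes are right-handed (so a half turn about y gives the same grasp; the last joint's range is limited). The gripper opens to 92 mm and grips with 3 to 60 N. Pads are 20 mm wide; open, the fingers measure 128 mm over their backs; the gripper's body (75 mm by 189 mm) begins 69 mm behind the grasp point.
Start: joints at [-66.692, 26.786, -0.665, 91.828, 0.344, 61.387, -3.226], TCP at [282.651, 585.335, 214.592] pointing down, gripper open.
Joint ranges: [-144.91, 144.91], [-17.63, 115.5], [-89.93, 88.59], [15.96, 139.68], [-74.01, 254.01], [8.47, 105.57], [-167.45, 167.45]. Speed limits (degrees/s): [147.25, 147.25, 180, 180, 180, 180, 180].

### API

Orientations are given as [roll, pitch, yaw] about the fixed x, y, z axes, in that order (R = Rz(yaw) Ry(pitch) Rx(roll)).
In Python, from plant import arm, vision gives the robot as it stands.
- The arm moves only by the tool step_arm, never from a script. Its argument "steps" is one flat list of numbers, 5 for each row, row after row: the opening in per cent of the stroke, from 0 (shut) to 100 (fully open), then the shift along the world's x, y, z in mm, then the turn about the world's z in degrees. In form: [grip, x, y, z, roll, grip, x, y, z, roll, ...]. A call has 1 to 12 rows; each row shifts and turns the commanded pose from where the row before left it; what a row does not reach is not made up. A row lasts 1/12 s, in which the tool goes at most 41.7 mm and 7.16 degrees, less where a joint would pass 70% of its speed; a pose out of reach is approached as far as the arm can. A call is refused whole if a number of a shift passes 41.7 or a number of a turn 7.16, either way. A call with a gripper value outside its range is refused whole. The fingers move at their own pace and stop on an object; "force" is the grip in N (left out, the last holds). Time passes only in rows, so rows that do not move let the fingers close. It gives the time, the measured TCP pose, the force and the opening at its end, in the units of the state.
- arm.read_state(): the state, without advancing time (a new reading comes with each control period).
- vision.get_image(name): name is "scene" or "top"; returns a dict with "image" (384x512x3 uint8, blue, green, red), "z_map" (384x512 float32, mm along the optical axis (not along the pixel's ray), 0 where there is no reading), "mtx" (3x3 intrinsics, pixels), "R" (3x3) and "t" (3): a world point X has camera coordinates R X + t. Camera axes: x right, y down, z forward; pixel columns grow to the right and rows downward; lengths in mm; the calibration is good to about 2 mm. A picture is of the moment at which its call begins.
- arm.finish_job(): hands the job in, once; it reports no verdict.
The state is a dict: "time_s": time; "joint_positions": joint angles; "joint_vel": joint speeds; "joint_torque": joint torques, N m; "tcp_pos": TCP position; "tool_rot": TCP orientation; "wrist_force": force on the tool from outside, world axes, zero at the start; "wrist_torque": the same for the moment, N m; "finger_gap": finger opening in mm.
Only numpy, scipy, OpenCV 4.12 (cv2) and the standard library are available. Lean on these libraries where they do the work, as an engineer would, in place of code of your own. Each camera call takes 0.05 s, during which the arm holds its last target.

## Working session

There is one attempt and no reset: what is moved stays moved. The work goes in short steps, Python scripts to look and compute and a tool call to move; the robot and the scene stay as the last step left them, time stands still between calls to the robot, and variables do not carry over. Pictures are saved under pics/ and viewed, and the job is handed in when it is done.

Besides the shell and the picture viewer there is one more tool, called after ">>>" as name(argument=value, ...), one argument or row to a line, values as JSON. step_arm: Moves the arm, as the interface text tells. Its arguments: {"type":"object","properties":{"steps":{"type":"array"},"force":{"type":"number"}},"required":["steps"]}

```bash
mkdir -p pics
python3 - <<'E'
from plant import arm, vision
import cv2,pickle
print(arm.read_state())
for n in("scene","top"):
    d=vision.get_image(n); cv2.imwrite(f"pics/{n}0.png",d["image"]); pickle.dump(d,open(f"{n}0.pkl","wb")); print(n,d["mtx"],d["R"],d["t"])
E
```

```text
{'time_s': 0.0, 'joint_positions': array([-66.69073261,  26.83302868,  -0.66533332,  91.87892269,
         0.34452638,  61.38829344,  -3.22667246]), 'joint_vel': array([-0.02326606,  0.00739304,  0.03541053, -0.0855994 ,  0.00633079,
        0.06897084, -0.09021203]), 'joint_torque': array([-1.75141981e-04, -5.20560730e+01, -1.24718694e-02, -2.43751645e+01,
       -5.66142204e-02,  1.71242229e-02,  1.61540365e-04]), 'tcp_pos': array([282.43651423, 584.79535234, 213.68845736]), 'tool_rot': array([-9.00979979e+01, -7.37767063e-03, -2.57767319e+01]), 'wrist_force': array([ 0.4143146 , -0.42711438,  0.18448786]), 'wrist_torque': array([0.00980238, 0.00621103, 0.03910883]), 'finger_gap': 92.05346000675529}
scene [[409.53881162   0.         248.13020904]
 [  0.         409.53881162 191.8379696 ]
 [  0.           0.           1.        ]] [[-0.0576059   0.99820115  0.01661404]
 [ 0.82099586  0.05683485 -0.56809823]
 [-0.56802056 -0.01908575 -0.82279303]] [  29.28897776 -398.16362623 1275.86296886]
top [[420.30224529   0.         245.93870807]
 [  0.         420.30224529 190.42500297]
 [  0.           0.           1.        ]] [[ 2.00685512e-02 -9.99797492e-01  1.49289346e-03]
 [-9.97520051e-01 -2.01235452e-02 -6.74447245e-02]
 [ 6.74611087e-02 -1.35673253e-04 -9.97721895e-01]] [-40.38799754 564.39901456 835.51068586]
```

View pics/scene0.png

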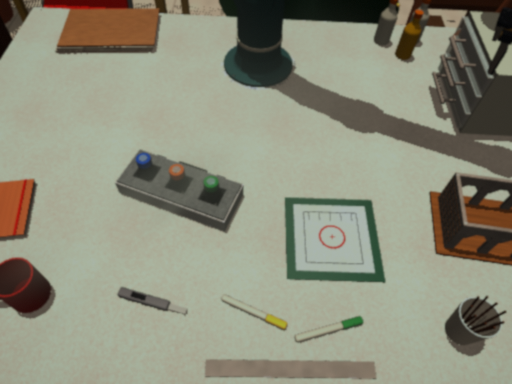

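View pics/top0.png

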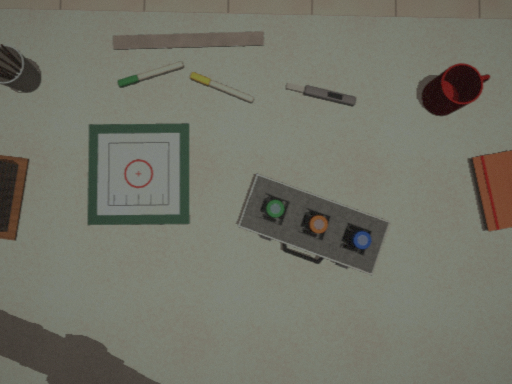

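The orange loupe is in the middle cutout (top view about 318,224), with green at (275,208) and blue at (362,240). The ring is at about (138,173). Next I measure.

```bash
cat > h.py <<'E'
import numpy as np,cv2,pickle
def back(d,u,v,z=None,h=None):
    K,R,t=d["mtx"],d["R"],np.array(d["t"]).ravel()
    r=np.stack([(np.asarray(u,float)-K[0,2])/K[0,0],(np.asarray(v,float)-K[1,2])/K[1,1],np.ones(np.shape(u))],-1)
    if z is not None: return (r*np.asarray(z)[...,None]-t)@R
    rw=r@R; c=-R.T@t
    return c+rw*((h-c[2])/rw[...,2])[...,None]
E
python3 - <<'E'
from h import *
for n in("top","scene"):
    d=pickle.load(open(n+"0.pkl","rb")); im=d["image"];zm=d["z_map"]
    hsv=cv2.cvtColor(im,cv2.COLOR_BGR2HSV); H,S,V=cv2.split(hsv)
    vv,uu=np.indices(H.shape); P=back(d,uu,vv,zm); ok=zm>0
    for c,m in dict(orange=(H<18)&(S>110)&(V>80),blue=(H>105)&(H<130)&(S>120)&(V>60),green=(H>40)&(H<85)&(S>90)&(V>60)).items():
        m=m&ok&(P[...,2]>75)&(P[...,2]<110)&(P[...,0]>250)&(P[...,0]<650)&(P[...,1]>-400)&(P[...,1]<200)
        k,l,s,ce=cv2.connectedComponentsWithStats(m.astype(np.uint8))
        for i in range(1,k):
            if s[i,4]>25:
                q=P[l==i]; tp=q[q[:,2]>np.percentile(q[:,2],50)-3]
                print(n,c,s[i],ce[i].round(1),q.mean(0).round(1),"zpct",np.percentile(q[:,2],[5,50,95]).round(1), "range",q.min(0).round(),q.max(0).round(), "minrect@96",back(d,*ce[i],h=np.array(96.)).round(1))
    m=((H<10)|(H>170))&(S>90)
    x=P[...,0];y=P[...,1]
    m=m&ok&(P[...,2]<15)&(x>350)&(x<650)&(y>50)&(y<400)
    v,u=np.nonzero(m); 
    (cx,cy),r=cv2.minEnclosingCircle(np.stack([u,v],1).astype(np.float32)) if n=="top" else ((u.mean(),v.mean()),0)
    Q=back(d,u,v,h=np.full(u.shape,3.)); 
    (a,b),rr=cv2.minEnclosingCircle(Q[:,:2].astype(np.float32))
    print(n,"ring",len(u),cx,cy,Q.mean(0),a,b,rr,"zmap z",np.median(P[m][:,2]))
    # case top foam
    m=ok&(P[...,2]>36)&(P[...,2]<56)&(x>250)&(x<650)&(y>-400)&(y<60)
    Q=P[m][:,:2].astype(np.float32); print(n,"case",cv2.minAreaRect(Q),np.median(P[m][:,2]))
E
```

```text
top orange [310 215  18  18 158] [317.9 224. ] [ 500.7 -162.7   96.2] zpct [94.2 96.4 98.2] range [ 486. -179.   93.] [ 517. -148.  100.] minrect@96 [ 500.7 -162.7   96. ]
top blue [353 231  18  18 162] [361.3 239.5] [ 474.  -242.5   96.1] zpct [93.9 96.1 98.9] range [ 458. -259.   93.] [ 489. -227.  100.] minrect@96 [ 474.  -242.5   96. ]
top green [266 200  18  18 151] [274.5 208.2] [528.1 -82.4  96.4] zpct [93.8 96.2 98.9] range [512. -98.  93.] [543. -66. 100.] minrect@96 [528.1 -82.4  96. ]
top ring 135 138.14285278320312 173.25 [597.36044775 193.93942811   3.        ] 597.6795654296875 195.58203125 29.670635223388672 zmap z 4.752950926300806
top case ((498.42645263671875, -162.08326721191406), (280.14471435546875, 117.05105590820312), 71.26747131347656) 46.5553767348203
scene orange [169 164  15  13 108] [176.1 170.1] [ 503.6 -162.8   96.3] zpct [92.9 96.6 98.4] range [ 485. -179.   91.] [ 518. -147.   99.] minrect@96 [ 503.5 -162.9   96. ]
scene blue [136 153  15  12  93] [142.7 158.8] [ 477.1 -243.4   96.2] zpct [93.1 96.6 98.3] range [ 460. -261.   91.] [ 490. -228.  100.] minrect@96 [ 477.  -243.5   96. ]
scene green [204 176  14  13  85] [211.  182.9] [533.2 -81.6  95.9] zpct [92.9 96.2 98.3] range [516. -98.  90.] [545. -68. 100.] minrect@96 [533.3 -81.6  96. ]
scene ring 94 331.70212765957444 237.0212765957447 [598.24675409 195.2045343    3.        ] 596.630615234375 195.33291625976562 29.536264419555664 zmap z 4.8244175820743
scene case ((498.5960693359375, -162.66099548339844), (282.1129455566406, 119.77633666992188), 71.1943588256836) 46.65427117368971
```

Run:
```python
from h import *
best={}
for n in("top","scene"):
    d=pickle.load(open(n+"0.pkl","rb")); zm=d["z_map"]
    vv,uu=np.indices(zm.shape); P=back(d,uu,vv,zm); ok=(zm>0)&(P[...,2]>25)&(P[...,0]>150)&(P[...,0]<800)&(P[...,1]>-450)&(P[...,1]<800)
    for p in P[ok]:
        k=(int(p[0]//75)*75,int(p[1]//75)*75); best[k]=max(best.get(k,0),p[2])
print({k:int(v) for k,v in sorted(best.items())})
```

```text
{(150, 450): 347, (150, 525): 346, (150, 600): 203, (225, 450): 348, (225, 525): 346, (225, 600): 201, (225, 675): 58, (375, -300): 51, (375, -225): 50, (375, -150): 44, (450, -375): 49, (450, -300): 100, (450, -225): 99, (450, -150): 100, (450, -75): 98, (450, 450): 110, (450, 525): 109, (450, 600): 57, (525, -300): 49, (525, -225): 51, (525, -150): 100, (525, -75): 99, (525, 375): 109, (525, 450): 110, (600, 375): 108, (600, 450): 109, (600, 525): 109, (675, -450): 95, (750, -450): 95, (750, 375): 127, (750, 450): 126}
```

Run:
```python
from h import *
d=pickle.load(open("scene0.pkl","rb")); zm=d["z_map"]
cv2.imwrite("pics/crop.png",cv2.resize(d["image"][0:160,400:512],None,fx=5,fy=3.7))
vv,uu=np.indices(zm.shape); P=back(d,uu,vv,zm)
for v in range(0,150,12): print(v,[tuple(P[v,u].astype(int)) for u in range(430,512,16)])
```

```text
0 [(np.int64(-151), np.int64(507), np.int64(146)), (np.int64(-782), np.int64(835), np.int64(-204)), (np.int64(-785), np.int64(907), np.int64(-202)), (np.int64(-794), np.int64(983), np.int64(-203)), (np.int64(-806), np.int64(1060), np.int64(-206)), (np.int64(-132), np.int64(727), np.int64(168))]
12 [(np.int64(-1593), np.int64(1125), np.int64(-746)), (np.int64(-1607), np.int64(1237), np.int64(-749)), (np.int64(-1609), np.int64(1343), np.int64(-745)), (np.int64(-6), np.int64(587), np.int64(201)), (np.int64(-10), np.int64(630), np.int64(201)), (np.int64(232), np.int64(523), np.int64(344))]
24 [(np.int64(-1005), np.int64(905), np.int64(-466)), (np.int64(-1463), np.int64(1205), np.int64(-748)), (np.int64(11), np.int64(551), np.int64(174)), (np.int64(49), np.int64(572), np.int64(201)), (np.int64(47), np.int64(613), np.int64(202)), (np.int64(278), np.int64(508), np.int64(346))]
36 [(np.int64(-187), np.int64(569), np.int64(2)), (np.int64(-191), np.int64(622), np.int64(2)), (np.int64(44), np.int64(550), np.int64(160)), (np.int64(88), np.int64(566), np.int64(191)), (np.int64(272), np.int64(494)
[... 1887 characters left out ...]
64(45)), (np.int64(248), np.int64(591), np.int64(51)), (np.int64(247), np.int64(632), np.int64(53)), (np.int64(246), np.int64(673), np.int64(55))]
132 [(np.int64(251), np.int64(484), np.int64(0)), (np.int64(247), np.int64(530), np.int64(-1)), (np.int64(250), np.int64(569), np.int64(6)), (np.int64(248), np.int64(612), np.int64(7)), (np.int64(249), np.int64(654), np.int64(10)), (np.int64(246), np.int64(697), np.int64(11))]
144 [(np.int64(295), np.int64(476), np.int64(0)), (np.int64(291), np.int64(520), np.int64(0)), (np.int64(290), np.int64(562), np.int64(1)), (np.int64(284), np.int64(608), np.int64(-1)), (np.int64(283), np.int64(649), np.int64(0)), (np.int64(280), np.int64(693), np.int64(0))]
```

View pics/crop.png

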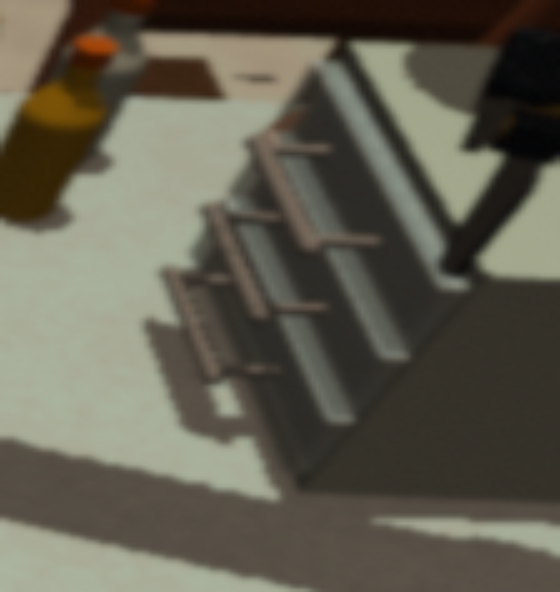

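>>> step_arm(
  steps=[100, 0, 0, 30, 0, 100, 0, 0, 30, 0, 100, 0, 0, 30, 0, 100, 22, -36, 0, -4.5, 100, 22, -36, 0, -4.5, 100, 22, -36, 0, -4.5, 100, 22, -36, 0, -4.5, 100, 22, -36, 0, -4.5, 100, 22, -36, 0, -4.5, 100, 22, -36, 0, -4.5, 100, 22, -36, 0, -4.5, 100, 22, -36, 0, -4.5],
  force=25,
)

```text
time_s: 1.1
tcp_pos: [478.7, 263.3, 304.5]
tool_rot: [-90.0, 0.0, -66.5]
wrist_force: [1.5, 0.1, 0.2]
finger_gap: 91.9
```

>>> step_arm(
  steps=[100, 1.7, -35.3, 0, -3.5, 100, 1.7, -35.3, 0, -3.5, 100, 1.7, -35.3, 0, -3.5, 100, 1.7, -35.3, 0, -3.5, 100, 1.7, -35.3, 0, -3.5, 100, 1.7, -35.3, 0, -3.5, 100, 1.7, -35.3, 0, -3.5, 100, 1.7, -35.3, 0, -3.5, 100, 1.7, -35.3, 0, -3.5, 100, 1.7, -35.3, 0, -3.5, 100, 1.7, -35.3, 0, -3.5, 100, 1.7, -35.3, 0, -3.5],
)

```text
time_s: 2.1
tcp_pos: [498.2, -159.8, 304.5]
tool_rot: [-90.0, 0.0, -108.4]
wrist_force: [1.1, 0.3, 0.6]
finger_gap: 92.1
```

>>> step_arm(
  steps=[100, 0, 0, -30, 0, 100, 0, 0, -30, 0, 100, 0, 0, -30, 0, 100, 0, 0, -30, 0, 100, 0, 0, 0, 0, 100, 0, 0, 0, 0],
)

```text
time_s: 2.6
tcp_pos: [497.6, -158.2, 183.8]
tool_rot: [-90.2, -0.1, -108.3]
wrist_force: [1.0, -0.1, 0.4]
finger_gap: 92.0
```

>>> step_arm(
  steps=[100, 3.9, -4.5, 0, 0, 100, 0, 0, -20, 0, 100, 0, 0, -20, 0, 100, 0, 0, -20, 0, 100, 0, 0, -10, 0, 100, 0, 0, 0, 0],
)

```text
time_s: 3.1
tcp_pos: [502.6, -162.8, 114.4]
tool_rot: [-90.0, -0.0, -108.3]
wrist_force: [-0.7, 0.0, -0.0]
finger_gap: 91.8
```

Run:
```python
from plant import arm, vision
import cv2,pickle
s=arm.read_state();print(s["tcp_pos"],s["tool_rot"],s["wrist_force"],s["joint_positions"])
o=[]
for n in("scene","top"):
    d=vision.get_image(n); pickle.dump(d,open(f"{n}1.pkl","wb"))
    im=d["image"]; im=im[100:250,80:260] if n=="scene" else im[150:300,220:400]
    o.append(cv2.resize(im,(400,333)))
cv2.imwrite("pics/a1.png",cv2.hconcat(o))
```

```text
[ 502.58694357 -162.78714737  114.35212956] [-9.00420455e+01 -1.25995462e-02 -1.08265002e+02] [-0.71561874  0.00788204 -0.03116038] [-11.85317932  24.94216863  32.55847851 115.2770191  -18.72931354
  44.91930684  13.46076085]
```

View pics/a1.png

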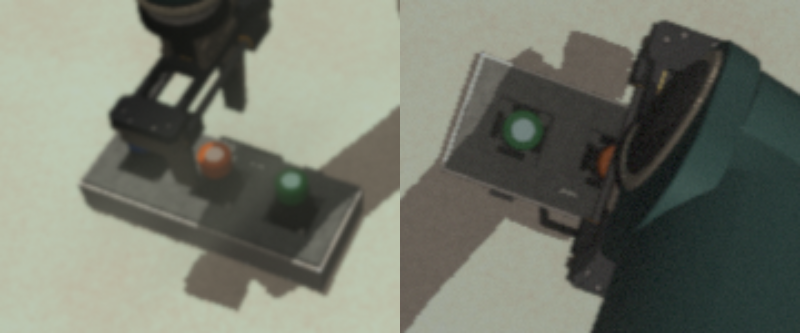

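Run:
```python
from h import *
d=pickle.load(open("scene1.pkl","rb")); K=d["mtx"]
for X in ([502.6,-162.8,114.4],[502.6,-162.8,96],[502.6+52,-162.8-17,114.4],[502.6-52,-162.8+17,114.4]):
    c=d["R"]@np.array(X)+d["t"]; p=K@c; p=p/p[2]; print(p[:2].round(), ((p[:2]-[80,100])*2.22).round())
zm=d["z_map"];vv,uu=np.indices(zm.shape);P=back(d,uu,vv,zm)
m=(zm>0)&(P[...,2]>108)&(P[...,2]<150)&(P[...,0]>400)&(P[...,0]<620)&(P[...,1]<-50)&(P[...,1]>-300)
Q=P[m]
for lo in range(108,150,7):
  q=Q[(Q[:,2]>=lo)&(Q[:,2]<lo+7)]
  a=q[q[:,0]>502];b=q[q[:,0]<=502]
  for t in(a,b):
    if len(t): print(lo,len(t),t.min(0).round(),t.max(0).round(),t.mean(0).round())
```

```text
[175. 165.] [211. 143.]
[176. 170.] [214. 155.]
[163. 183.] [185. 185.]
[186. 147.] [236. 105.]
115 9 [ 549. -184.  116.] [ 557. -168.  122.] [ 554. -173.  119.]
115 15 [ 452. -157.  115.] [ 460. -136.  121.] [ 457. -146.  118.]
122 20 [ 548. -188.  122.] [ 560. -167.  129.] [ 556. -175.  125.]
122 22 [ 453. -156.  122.] [ 461. -135.  129.] [ 457. -144.  125.]
129 23 [ 548. -187.  129.] [ 560. -166.  136.] [ 556. -175.  133.]
129 23 [ 450. -155.  129.] [ 461. -135.  136.] [ 456. -145.  132.]
136 19 [ 549. -188.  137.] [ 562. -167.  143.] [ 557. -176.  140.]
136 23 [ 450. -157.  136.] [ 461. -135.  143.] [ 457. -143.  140.]
143 24 [ 548. -190.  143.] [ 563. -167.  149.] [ 557. -175.  146.]
143 23 [ 449. -156.  143.] [ 461. -134.  150.] [ 456. -145.  147.]
```

>>> step_arm(
  steps=[100, -1, 0, -12, 0, 100, 0, 0, -12, 0, 100, 0, 0, -12, 0, 100, 0, 0, -12, 0, 100, 0, 0, -9, 0, 100, 0, 0, 0, 0, 100, 0, 0, 0, 0],
)

```text
time_s: 3.78
tcp_pos: [500.9, -162.9, 56.7]
tool_rot: [-90.1, -0.0, -108.3]
wrist_force: [-0.1, 0.4, -0.0]
finger_gap: 92.0
```

Close gently.

>>> step_arm(
  steps=[50, 0, 0, 0, 0, 50, 0, 0, 0, 0, 50, 0, 0, 0, 0, 50, 0, 0, 0, 0, 50, 0, 0, 0, 0, 50, 0, 0, 0, 0],
  force=10,
)

```text
time_s: 4.28
tcp_pos: [501.6, -162.7, 57.8]
tool_rot: [-90.0, 0.0, -108.3]
wrist_force: [-0.5, -0.1, -0.2]
finger_gap: 54.0
```

>>> step_arm(
  steps=[20, 0, 0, 0, 0, 20, 0, 0, 0, 0, 20, 0, 0, 0, 0, 20, 0, 0, 0, 0, 20, 0, 0, 0, 0, 20, 0, 0, 0, 0],
)

```text
time_s: 4.78
tcp_pos: [502.0, -162.9, 57.7]
tool_rot: [-89.9, -0.0, -108.3]
wrist_force: [2.4, -1.1, -0.5]
finger_gap: 33.2
```

>>> step_arm(
  steps=[20, 0.5, -0.2, 0, 0, 20, 0, 0, 0, 0, 20, 0, 0, 0, 0, 20, 0, 0, 1.5, 3, 20, 0, 0, 1.5, 3, 20, 0, 0, 1.5, -3, 20, 0, 0, 1.5, -3, 20, 0, 0, 1.5, -3, 20, 0, 0, 1.5, -3, 20, 0, 0, 1.5, 3, 20, 0, 0, 1.5, 3],
  force=25,
)

```text
time_s: 5.7
tcp_pos: [500.7, -162.4, 68.3]
tool_rot: [-90.2, -0.0, -108.1]
wrist_force: [0.5, -0.4, -7.3]
finger_gap: 33.8
```

>>> step_arm(
  steps=[20, 0, 0, 1.5, 3, 20, 0, 0, 1.5, 3, 20, 0, 0, 1.5, -3, 20, 0, 0, 1.5, -3, 20, 0, 0, 1.5, -3, 20, 0, 0, 1.5, -3, 20, 0, 0, 1.5, 3, 20, 0, 0, 1.5, 3, 20, 0, 0, 1.5, 3, 20, 0, 0, 1.5, 3, 20, 0, 0, 1.5, -3, 20, 0, 0, 1.5, -3],
)

```text
time_s: 6.7
tcp_pos: [500.7, -162.6, 86.8]
tool_rot: [-90.1, -0.0, -108.4]
wrist_force: [-0.1, -0.4, -1.2]
finger_gap: 34.1
```

```bash
cat > look.py <<'E'
from plant import arm, vision
import cv2,pickle,sys
k=sys.argv[1]; b=[int(x) for x in sys.argv[2:6]]; 
s=arm.read_state();print(s["time_s"],s["tcp_pos"],s["tool_rot"],s["wrist_force"],s["finger_gap"])
d=vision.get_image("scene"); pickle.dump(d,open(f"scene{k}.pkl","wb"))
cv2.imwrite(f"pics/s{k}.png",cv2.resize(d["image"][b[0]:b[1],b[2]:b[3]],(760,570)))
E
python3 look.py 2 90 240 80 280
```

```text
6.7 [ 500.74289249 -162.64135513   86.77467937] [-9.01477178e+01 -5.51180883e-03 -1.08414073e+02] [-0.12872697 -0.37558426 -1.18518752] 34.1189091956299
```

View pics/s2.png

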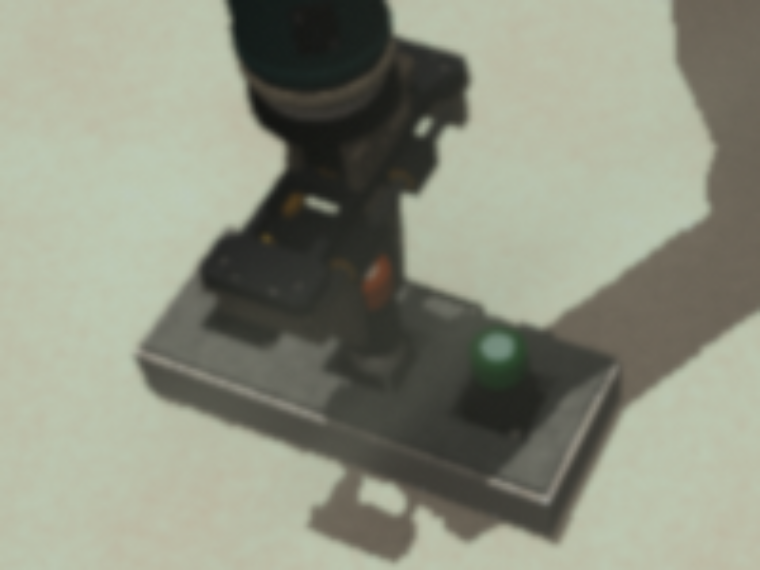

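The picture shows the orange loupe, at about (378,280), lifted between the fingers, with green still seated at (498,360). I raise it clear and check for slip.

>>> step_arm(
  steps=[20, 0, 0, 3, 0, 20, 0, 0, 4, 0, 20, 0, 0, 10, 0, 20, 0, 0, 15, 0, 20, 0, 0, 15, 0, 20, 0, 0, 15, 0, 20, 0, 0, 10, 0, 20, 0, 0, 5, 0, 20, 0, 0, 0, 0, 20, 0, 0, 0, 0],
)

```text
time_s: 7.58
tcp_pos: [501.9, -162.7, 164.6]
tool_rot: [-90.0, 0.0, -108.3]
wrist_force: [-0.1, 0.1, -2.3]
finger_gap: 33.6
```

```bash
python3 look.py 3 70 220 80 280
```

```text
7.5833 [ 501.85648202 -162.73226742  164.56280746] [-9.00006443e+01  1.38758129e-02 -1.08254410e+02] [-0.11585232  0.0584217  -2.29132138] 33.631299526116294
```

View pics/s3.png

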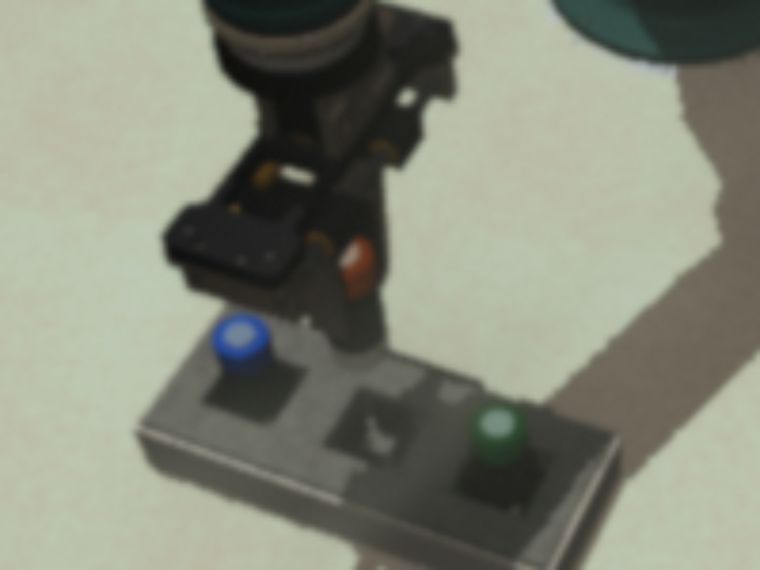

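```bash
cat > meas.py <<'E'
from h import *
import sys
d=pickle.load(open(sys.argv[1],"rb")); H,S,V=cv2.split(cv2.cvtColor(d["image"],cv2.COLOR_BGR2HSV)); zm=d["z_map"]
vv,uu=np.indices(zm.shape);P=back(d,uu,vv,zm)
m=(H<18)&(S>100)&(V>60)&(zm>0)&(P[...,2]>50)&(P[...,0]>400)&(P[...,0]<700)&(P[...,1]>-300)&(P[...,1]<350)
k,l,s,c=cv2.connectedComponentsWithStats(m.astype(np.uint8))
for i in range(1,k):
    if s[i,4]>6: q=P[l==i];print(s[i],q.mean(0).round(1),q.min(0).round(),q.max(0).round(), np.percentile(q[:,2],[5,50,90]).round())
E
python3 meas.py scene3.pkl; python3 meas.py scene0.pkl
```

```text
[170 132   8  16  79] [ 507.2 -152.7  199.5] [ 488. -159.  185.] [ 520. -147.  212.] [190. 202. 204.]
[169 164  15  13 120] [ 504.  -162.6   96. ] [ 485. -179.   87.] [ 518. -147.   99.] [92. 97. 98.]
```

>>> step_arm(
  steps=[20, 2, 6, 0, 1, 20, 4, 14, 0, 1.5, 20, 5, 18, 0, 1.5, 20, 5, 18, 0, 1.5, 20, 5, 18, 0, 1.5, 20, 5, 18, 0, 1.5, 20, 5, 18, 0, 1.5, 20, 5, 18, 0, 1.5, 20, 5, 18, 0, 1.5, 20, 5, 18, 0, 1.5, 20, 5, 18, 0, 1.5, 20, 5, 18, 0, 1.5],
)

```text
time_s: 8.63
tcp_pos: [558.4, 38.9, 164.6]
tool_rot: [-90.0, -0.0, -90.6]
wrist_force: [0.2, 0.0, -1.3]
finger_gap: 33.6
```

>>> step_arm(
  steps=[20, 5, 18, 0, 1.5, 20, 5, 18, 0, 1.5, 20, 5, 18, 0, 1.5, 20, 5, 18, 0, 1.5, 20, 5, 18, 0, 1.5, 20, 5, 18, 0, 1.5, 20, 5, 18, 0, 1.5, 20, 4, 16, 0, 1, 20, 1, 10, 0, 0.5, 20, 0, 5, 0, 0, 20, 0, 0, 0, 0, 20, 0, 0, 0, 0],
)

```text
time_s: 9.63
tcp_pos: [597.8, 193.3, 164.5]
tool_rot: [-90.0, -0.0, -78.8]
wrist_force: [0.5, 1.1, -1.8]
finger_gap: 33.6
```

>>> step_arm(
  steps=[20, 0, 2, -5, 0, 20, 0, 0, -12, 0, 20, 0, 0, -15, 0, 20, 0, 0, -15, 0, 20, 0, 0, -15, 0, 20, 0, 0, -15, 0, 20, 0, 0, -12, 0, 20, 0, 0, -8, 0, 20, 0, 0, -5, 0, 20, 0, 0, 0, 0, 20, 0, 0, 0, 0],
)

```text
time_s: 10.55
tcp_pos: [598.2, 196.0, 62.7]
tool_rot: [-90.0, -0.0, -78.8]
wrist_force: [0.3, 0.3, -1.8]
finger_gap: 33.6
```

```bash
python3 look.py 4 140 290 240 440; python3 meas.py scene4.pkl
```

```text
10.55 [598.24380169 195.95987106  62.73795253] [-8.99801348e+01 -2.56199515e-03 -7.87884207e+01] [ 0.34345631  0.2764453  -1.84814841] 33.594320894183724
[332 211   6  14  57] [603.2 183.1  94.5] [579. 179.  75.] [613. 190. 103.] [ 83.  96. 102.]
```

View pics/s4.png

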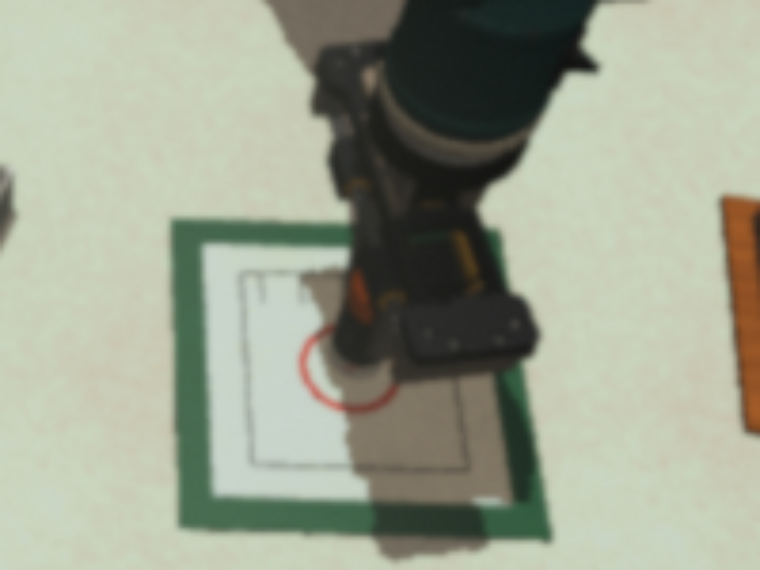

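The loupe hangs above the ring (ring centre about 352,368 in the picture). I lower it slowly.

>>> step_arm(
  steps=[20, -0.5, -0.5, -4, 0, 20, 0, 0, -4, 0, 20, 0, 0, -3, 0, 20, 0, 0, -2, 0, 20, 0, 0, -1, 0, 20, 0, 0, -1, 0, 20, 0, 0, 0, 0, 20, 0, 0, 0, 0],
)

```text
time_s: 11.27
tcp_pos: [597.6, 195.6, 47.6]
tool_rot: [-90.0, -0.0, -78.8]
wrist_force: [-0.2, -0.2, -1.9]
finger_gap: 33.6
```

>>> step_arm(
  steps=[20, 0, 0, -0.5, 0, 20, 0, 0, -0.5, 0, 20, 0, 0, -0.5, 0, 20, 0, 0, 0, 0, 20, 0, 0, 0, 0],
)

```text
time_s: 11.68
tcp_pos: [597.5, 195.5, 46.1]
tool_rot: [-90.0, -0.0, -78.8]
wrist_force: [0.6, -0.2, -1.6]
finger_gap: 33.5
```

>>> step_arm(
  steps=[20, 0, 0, -0.5, 0, 20, 0, 0, -0.5, 0, 20, 0, 0, 0, 0, 20, 0, 0, 0, 0],
)

```text
time_s: 12.02
tcp_pos: [597.5, 195.5, 45.1]
tool_rot: [-90.0, -0.0, -78.8]
wrist_force: [0.4, 0.0, -1.6]
finger_gap: 33.4
```

>>> step_arm(
  steps=[20, 0, 0, -0.5, 0, 20, 0, 0, 0, 0, 20, 0, 0, 0, 0],
)

```text
time_s: 12.27
tcp_pos: [597.6, 195.6, 44.8]
tool_rot: [-90.0, 0.0, -78.8]
wrist_force: [-0.3, -1.3, -0.2]
finger_gap: 33.5
```

>>> step_arm(
  steps=[20, 0, 0, -0.5, 0, 20, 0, 0, 0, 0, 20, 0, 0, 0, 0],
)

```text
time_s: 12.52
tcp_pos: [597.6, 195.6, 44.7]
tool_rot: [-90.0, 0.0, -78.8]
wrist_force: [-2.0, -0.5, 5.4]
finger_gap: 33.5
```

Contact is confirmed, so I release gently.

>>> step_arm(
  steps=[20, 0, 0, 0, 0, 20, 0, 0, 0, 0, 20, 0, 0, 0, 0],
  force=4,
)

```text
time_s: 12.77
tcp_pos: [597.8, 195.6, 44.6]
tool_rot: [-90.0, 0.0, -78.8]
wrist_force: [-2.0, -0.5, 5.7]
finger_gap: 33.7
```

>>> step_arm(
  steps=[38, 0, 0, 0, 0, 40, 0, 0, 0, 0, 44, 0, 0, 0, 0, 48, 0, 0, 0, 0, 55, 0, 0, 0, 0, 65, 0, 0, 0, 0, 80, 0, 0, 0, 0, 90, 0, 0, 0, 0, 90, 0, 0, 0, 0, 90, 0, 0, 0, 0],
)

```text
time_s: 13.6
tcp_pos: [597.5, 195.6, 44.1]
tool_rot: [-90.0, -0.0, -78.8]
wrist_force: [0.2, -0.3, -0.3]
finger_gap: 81.3
```

```bash
python3 look.py 5 140 290 240 440; python3 meas.py scene5.pkl
```

```text
13.6 [597.47934907 195.56116228  44.07826809] [-8.99996728e+01 -3.33676470e-03 -7.87745966e+01] [ 0.20296799 -0.29302698 -0.28808656] 81.32468632574363
[330 213   7  16  71] [602.1 183.5  79.3] [583. 174.  62.] [646. 189. 145.] [67. 82. 84.]
```

View pics/s5.png

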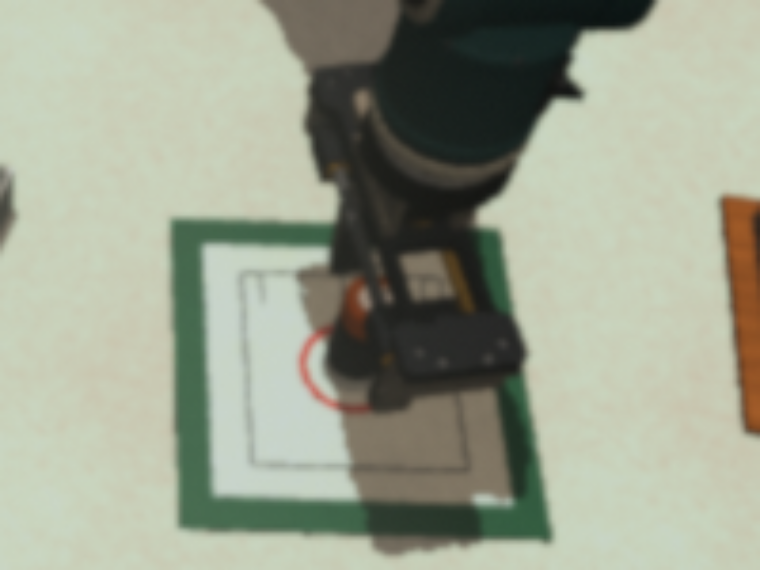

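The loupe stands upright inside the ring. I withdraw straight up, then move aside.

>>> step_arm(
  steps=[100, 0, 0, 3, 0, 100, 0, 0, 8, 0, 100, 0, 0, 15, 0, 100, 0, 0, 25, 0, 100, 0, 0, 30, 0, 100, 0, 0, 30, 0, 100, 0, 0, 30, 0, 100, 0, 0, 20, 0, 100, -20, 0, 0, 0, 100, -30, 0, 0, 0, 100, -30, 0, 0, 0, 100, -30, 0, 0, 0],
)

```text
time_s: 14.65
tcp_pos: [486.3, 195.3, 205.8]
tool_rot: [-90.0, 0.0, -78.8]
wrist_force: [-1.1, 0.7, -0.1]
finger_gap: 91.8
```

>>> step_arm(
  steps=[100, -30, 0, 0, 0, 100, -20, 0, 0, 0, 100, 0, 0, 0, 0, 100, 0, 0, 0, 0],
)

```text
time_s: 14.98
tcp_pos: [437.3, 196.0, 206.2]
tool_rot: [-89.9, 0.1, -78.7]
wrist_force: [2.2, 0.4, -0.4]
finger_gap: 91.9
```

```bash
python3 look.py 6 110 290 110 400; python3 meas.py scene6.pkl
python3 - <<'E'
from plant import vision
import cv2,pickle
d=vision.get_image("top");pickle.dump(d,open("top6.pkl","wb"));cv2.imwrite("pics/t6.png",d["image"])
E
python3 meas.py top6.pkl
```

```text
14.9833 [437.30975422 195.95129037 206.15173952] [-8.99051906e+01  7.73446874e-02 -7.87106370e+01] [ 2.24897714  0.42590871 -0.40130242] 91.87133382702126
[330 212  17  17 185] [601.4 193.8  80.8] [580. 179.  66.] [614. 212.  88.] [69. 83. 85.]
[120 161  18  18 172] [596.1 192.4  82.1] [580. 179.  68.] [612. 210.  86.] [75. 83. 85.]
```

View pics/s6.png

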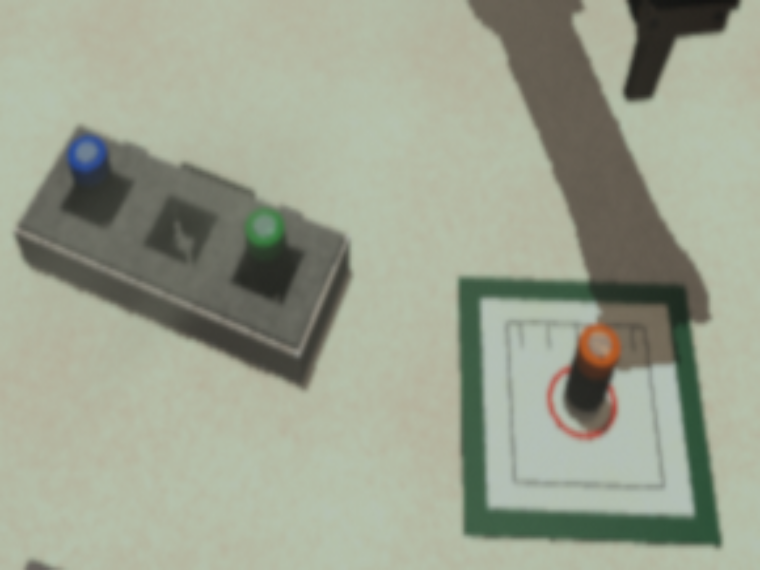

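View pics/t6.png

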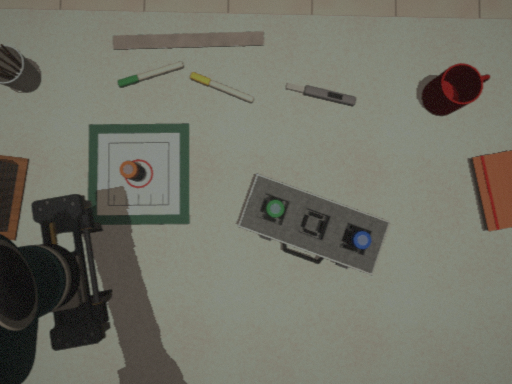

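```bash
python3 -c "
from plant import arm
print(arm.finish_job())"
```

```text
the job is handed in; nothing more can be done
None
```

I took the orange loupe out of the middle cutout, pulling up with small ±6° twists. I set it down slowly on the red ring until the force reading showed contact (about 5 N), let go, and backed the arm away. The job was handed in at about 15 s; no verdict is reported.

**Placement:** the last pictures show the loupe standing upright, its top 83 mm above the table, as expected. Its centre measures about (597, 194) mm, against about (597.5, 195.5) mm for the ring.

**Other loupes and gripper:** blue and green are still in their cutouts. The gripper is open and clear of everything.

**Disagreement:** the two cameras differ by 3 to 5 mm in x on loupe positions. I put part of that down to visible side faces and part to calibration error, so the centring is good to about 2 to 3 mm. No check failed.

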